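# Set up a bauble on the photo turntable

## Robot

A 6-joint arm with a two-finger parallel gripper is mounted at the origin on the work surface. World frame = base frame: x ahead of the robot, y to its left, z up, the work surface at z = 0. Lengths are in mm, angles in rad, forces in N, time in s.
With the tool pointing down it reaches from about 400 to 925 mm from the base axis. Payload 12.5 kg.
Tool frame: the origin (TCP) lies at the very end of the fingers, on their centre line; the grasp point (between the pads) lies 19 mm behind it; x points along the fingers, y is the direction in which the jaws open and shut, and the axes are right-handed (so a half turn about x gives the same grasp; the last joint's range is limited). The gripper opens to 95 mm and grips with 3 to 60 N. Pads are 20 mm wide; open, the fingers measure 119 mm over their backs; the gripper's body (75 mm by 180 mm) begins 59 mm behind the grasp point.
Start: joints at [1.208, 0.491, 1.559, -0, 1.092, -0.106], TCP at [158.724, 604.528, 214.661] pointing down, gripper open.
Joint ranges: [-3.1, 3.1], [-0.84, 2.19], [0.05, 2.79], [-1.13, 4.28], [0.06, 2.93], [-2.69, 2.69]. Speed limits (rad/s): [2.22, 2.22, 2.79, 3.14, 3.14, 3.14].

## Interface

Orientations are given as [roll, pitch, yaw] about the fixed x, y, z axes, in that order (R = Rz(yaw) Ry(pitch) Rx(roll)).
In Python, from cell import env, optics, job gives the robot as it stands.
- The arm moves only by the shell command python3 -m handwheel 'ROWS' [OPENING]. ROWS is JSON, a list of rows, each an object with "travel": the shift along the world's x, y, z in mm, a list of three; "roll": the turn about the world's z in degrees. In form: [{"travel": [dx, dy, dz], "roll": roll}, ...]. A call has 1 to 8 rows; each row is the pose to reach, as a shift and turn from the pose commanded when the call began; what a row does not reach only later rows make up. A row lasts 1/10 s, in which the tool goes at most 50 mm and 8.59 degrees, less where a joint would pass 70% of its speed; a pose out of reach is approached as far as the arm can. A call with a gripper value outside its range is refused whole. OPENING is the closure, from -1 (fully open) to 1 (shut), set as the call begins (- or left out, the last holds). The fingers move at their own pace and stop on an object; the grip force is fixed at half the most. Time passes only in rows, so rows that repeat a pose let the fingers close. It gives the time, the measured TCP pose, the force and the opening at its end, in the units of the state.
- env.state(): the state, without advancing time (a new reading comes with each control period).
- optics.read_camera(name): name is "scene" or "side" or "wrist"; returns the picture (480x640x3 uint8, red, green, blue); there is no depth.
- optics.camera_params(name): a dict with "fx", "fy", "cx", "cy" (pixels), "k1" (the pictures are not rectified: a ray, as slopes to the right and down, at radius r is drawn at 1 + k1 r^2 times it, then the intrinsics apply), "world_from_camera" (4x4, takes a point from camera to world coordinates). Camera axes: x right, y up, looking along -z (the intrinsics and any distortion apply to the point x, -y, -z); pixel columns grow to the right and rows downward; lengths in mm; the calibration is good to about 2 mm. A picture is of the moment at which its call begins: read the wrist's pose just before it. camera_params takes no time and is no camera call; for the wrist camera it gives the pose at the moment of the call.
- job.job_done(): hands the job in, once; it reports no verdict.
The state is a dict: "t": time; "joints": joint angles; "qvel": joint speeds; "tau": joint torques, N m; "eef_pos": TCP position; "tcp_rot": TCP orientation; "ft_force": force on the tool from outside, world axes, zero at the start; "moment": the same for the moment, N m; "opening": opening from 0.0 (shut) to 1.0 (fully open).
Only numpy, scipy, OpenCV 4.12 (cv2) and the standard library are available. Lean on these libraries where they do the work, as an engineer would, in place of code of your own. Each camera call takes 0.05 s, during which the arm holds its last target.

## Task

Set up the spin shot. Stand the tall aluminium column on the turntable drive: its hollow foot goes over the spindle, and it has to be turned until its two slots drop over the spindle's cross pin and it stands fully home; ease it on, do not force it, and let go of it. Then take the large glass bauble from the tray and set it gently in the dish on top of the column, leaving the small baubles, the short column and the other things where they are.

Things in the scene. Friction and masses are not known exactly. Their poses are not given: they have to be found in the camera images.
- tall_column: Tall display column: upright aluminium tube 120 mm high, 40 mm outside diameter, smooth, loose on the table, about 0.35 kg. Origin: centre of its foot; z up. Its foot is an open socket, bore 26 mm, 108 mm deep. Two slots are cut up into the foot's rim, through the 7 mm wall, on the column's +x and -x sides: 8.4 mm wide (9.4 mm at the mouth), 13 mm deep.
- tall_column_dish (a point): Centre of the round dish in the top of the tall column, level with its rim (120 mm above the foot). The rim opening is 34 mm across, so the large bauble settles in it with its centre 25 mm above this point.
- drive: Turntable drive, its large top lifted off: fixed round black housing, 180 mm diameter, 48 mm high, control strip on its -x side. Origin: centre of its underside. On top an aluminium flange 68 mm across, upper face 56 mm above the table; from it rises a steel spindle, 24 mm diameter, the top 14 mm tapered to 14 mm. over 80 N on it from the column harms it; a few newtons do.
- spindle_tip (a point): Centre of the spindle's tip, 116 mm above the table, 60 mm above the flange.
- cross_pin (a point): Middle of the cross pin: a straight steel pin, 6 mm thick, level through the spindle 7 mm above the flange (its top 10 mm above it), out to 20 mm from the axis on both sides. The motor stopped anywhere: the pin's direction differs each time and is not measured (these axes are the housing's), so see or feel it. A clutch holds it still up to 0.3 N m.
- seat (a point): Centre of the flange's upper face, on the spindle's axis: where the centre of the column's foot belongs when fully home. A column not lined up with the pin rests on it 10 mm too high; turned under light pressure, at most half a turn, it drops when a slot comes over the pin (within about 6 degrees).
- tray: Fixed black tray for baubles, 190 x 190 mm, 26 mm high, with 2 x 2 round pockets 41 mm across, 18 mm deep, on a 90 mm pitch. Origin: centre of its underside; x and y along its sides.
- big_bauble_center (a point): Centre of the large bauble: a smooth thin glass ball, 60 mm diameter, about 0.11 kg, lying loose in one pocket of the tray, centre about 21 mm above the tray's top. Fragile: grip it lightly (20 N is plenty, never over 50 N a finger) and set it down slowly, under 25 N on the column.
- big_bauble: The same large bauble as a body; its origin is on its surface and turns as it rolls: use the centre point.
- small_bauble_a_center (a point): Centre of a small glass bauble, 47 mm diameter, in another pocket of the tray (to be left there).
- small_bauble_b_center (a point): Centre of the other small glass bauble, 47 mm diameter, in another pocket (to be left there).
- short_column: The short column of the same set, 75 mm high, 40 mm diameter, standing on the table near the tall one (to be left there). Origin: centre of its foot.
- lens: A camera lens standing on the table, 72 mm diameter, 92 mm high. Bystander. Origin: centre of its underside.
- figure: A small robot figure standing on a round base 70 mm across, 110 mm high. Bystander. Origin: centre of its underside.
- blower: A black rubber air blower standing on its round end, nozzle up, 62 mm diameter, 128 mm high. Bystander. Origin: centre of its underside.
Mind the look-alikes: they are no part of the job. Leave any blue look-alike of the big_bauble alone.

How it is judged:
By the outcome, as a careful person would: the job done as asked, in the order asked, and still so for the second after the job is handed in, with the robot touching nothing.
It also fails if it takes over 70 s, if anything falls off the work surface, if the arm or the gripper's body presses on something with over 40 N, if the wrist force passes 120 N, or if a joint passes its speed limit or range.

## Working session

There is one attempt and no reset: what is moved stays moved. The work goes in short steps, Python scripts to look and compute and a shell command to move; the robot and the scene stay as the last step left them, time stands still between calls to the robot, and variables do not carry over. Pictures are saved under pics/ and viewed, and the job is handed in when it is done.

```bash
ls; mkdir -p pics; python3 - <<'E'
from cell import env,optics,job
import cv2
print(env.state())
for n in ("scene","side","wrist"):
    p=optics.camera_params(n);print(n,p)
    im=optics.read_camera(n);cv2.imwrite(f"pics/{n}0.png",im[:,:,::-1])
E
```

```text
pics
{'t': 0.0, 'joints': array([ 1.20842566e+00,  4.91594379e-01,  1.55947561e+00, -3.20948131e-06,
        1.09171111e+00, -1.05617988e-01]), 'qvel': array([-0.00031497, -0.00138592,  0.00097556, -0.00074764,  0.00193623,
        0.00042566]), 'tau': array([ 1.15516879e-03, -6.12659240e+01, -2.58175313e+01,  6.92269346e-02,
        4.83333401e-02, -1.20251811e-04]), 'eef_pos': array([158.61026913, 604.2709927 , 214.0311154 ]), 'tcp_rot': array([-1.67401927,  1.56960788, -1.93077046]), 'ft_force': array([ 0.17244216, -0.22464906,  0.06567476]), 'moment': array([ 0.06173205,  0.01554193, -0.03755819]), 'opening': 1.001546693153071}
scene {'fx': 434.6169095186002, 'fy': 434.6169095186002, 'cx': 326.7609328621512, 'cy': 237.92923076093606, 'k1': -0.0225666968027209, 'world_from_camera': array([[-9.03027581e-02, -7.67092638e-01,  6.35149036e-01,
         1.09830768e+03],
       [ 9.95887198e-01, -6.48427114e-02,  6.32780527e-02,
         3.59325422e+01],
       [-7.35534275e-03,  6.38250976e-01,  7.69793213e-01,
         7.28611307e+02],
       [ 0.00000000e+00,  0.00000000e+00,  0.0000
[... 335 characters left out ...]
-01,
         9.22170947e+02],
       [ 2.28961503e-02,  7.44298541e-01,  6.67454454e-01,
         9.23789559e+02],
       [ 0.00000000e+00,  0.00000000e+00,  0.00000000e+00,
         1.00000000e+00]])}
wrist {'fx': 340.5253788329685, 'fy': 340.5253788329685, 'cx': 315.6890996605977, 'cy': 245.2991076695133, 'k1': -0.04022320671543125, 'world_from_camera': array([[ 2.53950366e-01, -9.33579846e-01, -2.52859415e-01,
         8.72549467e+01],
       [ 9.67215098e-01,  2.44566442e-01,  6.84266660e-02,
         6.22100173e+02],
       [-2.04082879e-03, -2.61946420e-01,  9.65080260e-01,
         3.83574376e+02],
       [ 0.00000000e+00,  0.00000000e+00,  0.00000000e+00,
         1.00000000e+00]])}
```

View pics/scene0.png

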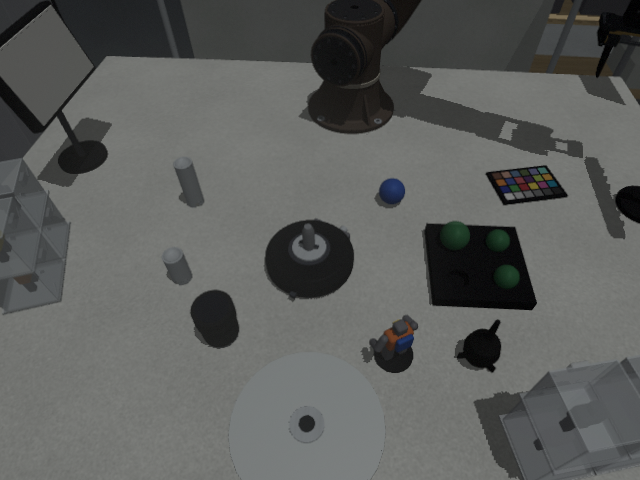

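View pics/side0.png

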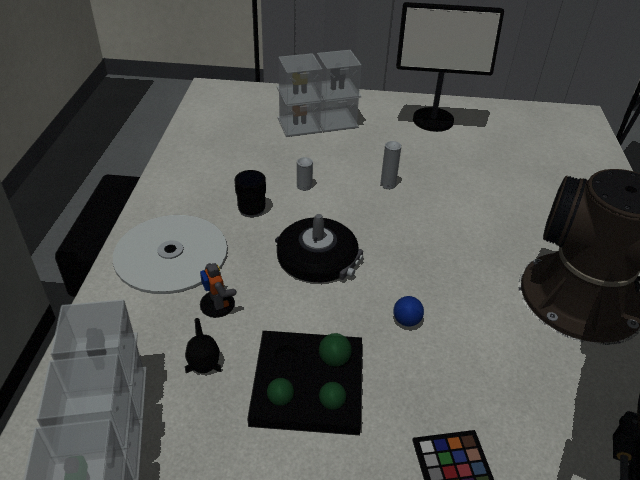

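View pics/wrist0.png

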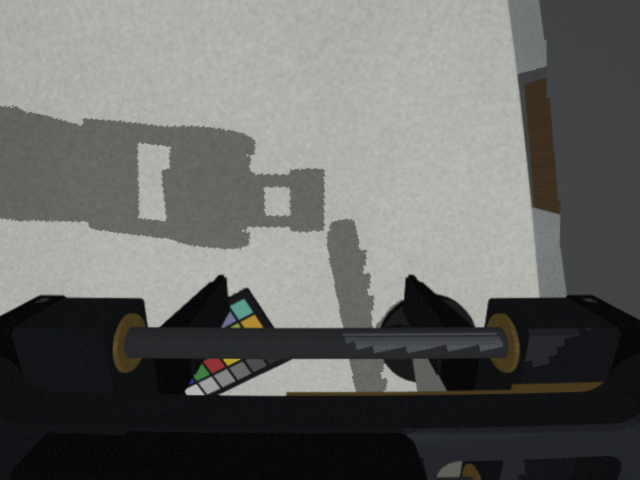

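The scene camera shows the tall column near (190,183), the drive at (310,255) and the big green bauble at (455,235). I'll zoom in to get the pixel positions.

```bash
cat > h.py <<'E'
import numpy as np, cv2
from cell import env,optics,job
def ray(p,u,v):
    d=np.array([(u-p['cx'])/p['fx'],(v-p['cy'])/p['fy']]);s=d.copy()
    for _ in range(20): s=d/(1+p['k1']*(s@s))
    T=p['world_from_camera'];r=T[:3,:3]@np.array([s[0],-s[1],-1.]);return T[:3,3],r/np.linalg.norm(r)
def onz(p,u,v,z):
    o,r=ray(p,u,v);return o+r*(z-o[2])/r[2]
def proj(p,X):
    T=p['world_from_camera'];c=T[:3,:3].T@(np.asarray(X,float)-T[:3,3]);s=np.array([c[0],-c[1]])/-c[2]
    s=s*(1+p['k1']*(s@s));return np.array([s[0]*p['fx']+p['cx'],s[1]*p['fy']+p['cy']])
def tri(a,b):
    A=np.zeros((3,3));y=np.zeros(3)
    for o,r in(a,b):
        M=np.eye(3)-np.outer(r,r);A+=M;y+=M@o
    X=np.linalg.solve(A,y);return X,[np.linalg.norm((np.eye(3)-np.outer(r,r))@(X-o)) for o,r in(a,b)]
E
python3 - <<'E'
import cv2
a=cv2.imread('pics/scene0.png');b=cv2.imread('pics/side0.png')
def c(im,x,y,w,h,k,n):cv2.imwrite(n,cv2.resize(im[y:y+h,x:x+w],None,fx=k,fy=k,interpolation=cv2.INTER_CUBIC))
c(a,150,140,130,100,6,'pics/za.png')
c(a,250,200,130,100,6,'pics/zb.png')
c(b,350,120,100,80,7,'pics/zc.png')
c(b,260,200,130,90,6,'pics/zd.png')
import numpy as np
for n,im in(('scene',a),('side',b)):
    h=cv2.cvtColor(im,cv2.COLOR_BGR2HSV)
    m=cv2.inRange(h,(45,70,25),(85,255,255))
    for k in cv2.findContours(m,0,2)[0]:
        if cv2.contourArea(k)>150: print(n,cv2.minEnclosingCircle(k),cv2.fitEllipse(k),cv2.contourArea(k))
E
```

```text
scene ((507.1486511230469, 275.52703857421875), 12.635407447814941) ((507.0913391113281, 275.71551513671875), (22.641021728515625, 24.655961990356445), 129.4000244140625) 425.0
scene ((497.7897644042969, 240.33392333984375), 11.794573783874512) ((498.1727600097656, 239.6134796142578), (21.02105140686035, 22.637165069580078), 104.46156311035156) 365.5
scene ((454.9552917480469, 234.6138153076172), 15.04220199584961) ((454.9518737792969, 234.97314453125), (26.945627212524414, 29.70916175842285), 92.30098724365234) 617.5
side ((332.0614929199219, 394.7834167480469), 13.376482009887695) ((331.964111328125, 394.6579284667969), (25.483182907104492, 25.890480041503906), 177.82176208496094) 515.5
side ((279.875, 390.9375), 13.417236328125) ((279.6789855957031, 390.8262023925781), (25.13526725769043, 26.315616607666016), 38.027381896972656) 511.0
side ((334.73077392578125, 349.26922607421875), 16.42681884765625) ((334.5594482421875, 348.6795959472656), (30.688100814819336, 31.272436141967773), 106.62548065185547) 741.0
```

View pics/za.png

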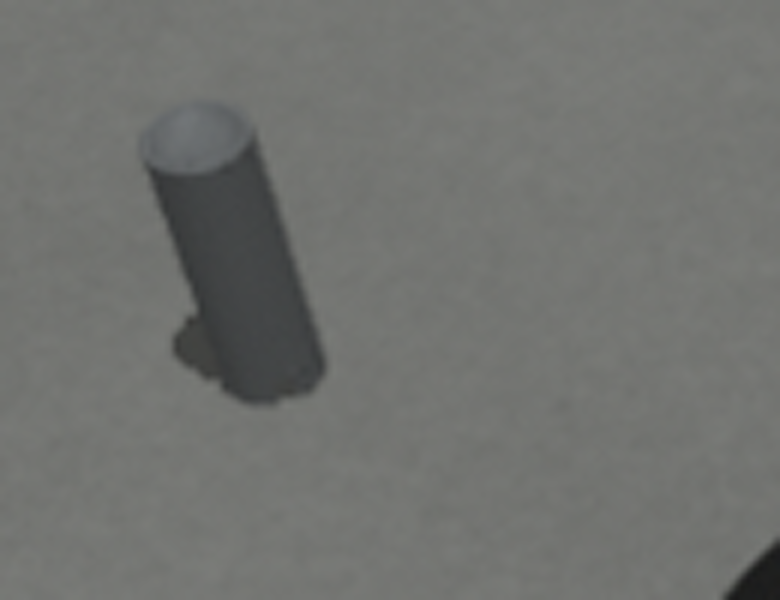

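View pics/zb.png

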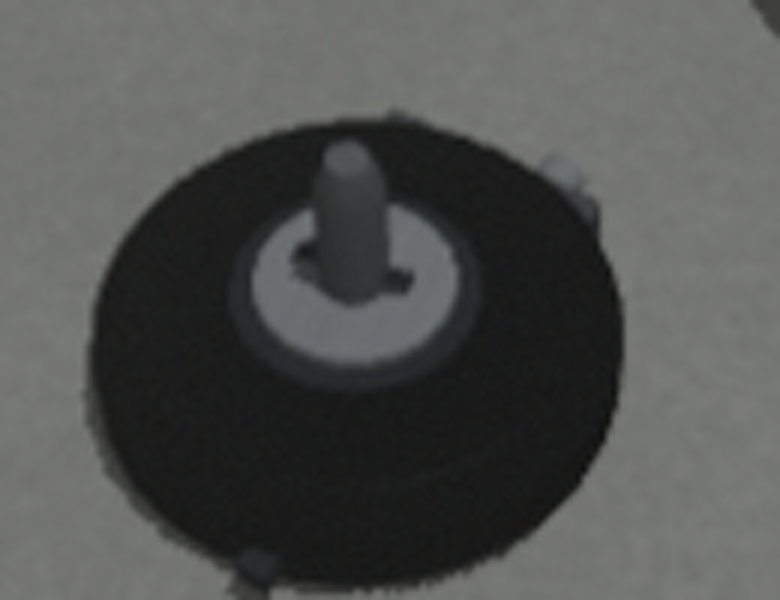

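View pics/zc.png

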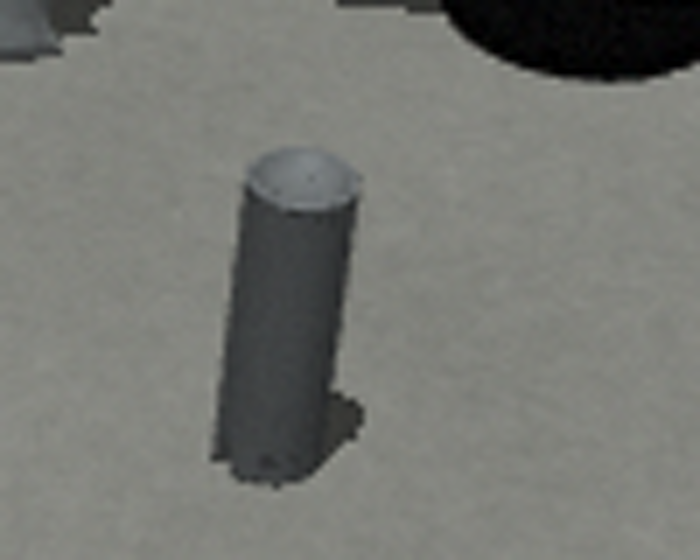

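View pics/zd.png

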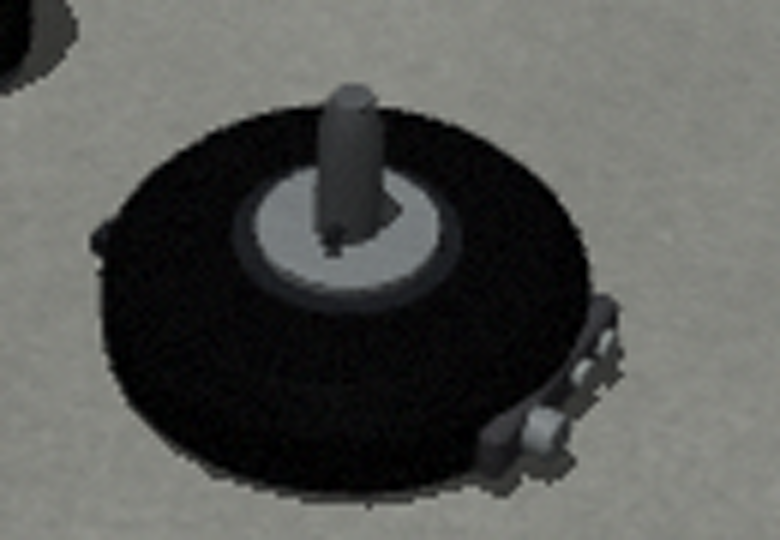

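```bash
python3 - <<'E'
from h import *
S=optics.camera_params('scene');D=optics.camera_params('side')
f=lambda x,y,k,X,Y:(x+(X+.5)/k-.5,y+(Y+.5)/k-.5)
def two(n,a,b,z):
    X,e=tri(ray(S,*a),ray(D,*b));print(n,X.round(1),np.round(e,1),'onz',onz(S,*a,z).round(1),onz(D,*b,z).round(1))
two('coltop',f(150,140,6,198,138),f(350,120,7,304,179),120)
two('colfoot',f(150,140,6,275,370),f(350,120,7,270,450),0)
two('tip',f(250,200,6,347,157),f(260,200,6,352,94),116)
two('flange',f(250,200,6,357,283),f(260,200,6,347,229),56)
two('big',(454.95,234.8),(334.6,348.9),47)
two('a',(507.1,275.6),(332,394.7),43)
two('b',(498,240),(279.8,390.9),43)
two('b',(498,240),(332,394.7),43);two('a',(507.1,275.6),(279.8,390.9),43)
two('blue',(392.5,191),(408.5,311),30)
for p in((297,255),(410,280)):print('pin scene',onz(S,*f(250,200,6,*p),63).round(1))
print('pin side',onz(D,*f(260,200,6,333,243),63).round(1))
p=f(150,140,6,198,138)
for q in((177,257),(402,398),(215,320),(315,625)): pass
E
```

```text
coltop [ 407.8 -343.9  116.3] [1.1 1.1] onz [ 413.5 -340.5  120. ] [ 407.6 -339.9  120. ]
colfoot [ 407.3 -344.9   -2.5] [1.5 1.5] onz [ 411.5 -342.3    0. ] [ 406.7 -343.7    0. ]
tip [564.2 -54.  114.7] [1. 1.] onz [566.4 -53.3 116. ] [563.5 -53.7 116. ]
flange [564.2 -53.4  51.5] [1.1 1.1] onz [568.9 -52.2  56. ] [563.2 -49.7  56. ]
big [504.5 240.1  47.4] [1.3 1.3] onz [505.5 240.7  47. ] [503.6 238.6  47. ]
a [529.8 334.7   3.6] [37. 37.] onz [596.8 331.6  43. ] [500.7 333.1  43. ]
b [566.  330.1  73.7] [31.1 31.1] onz [508.6 328.3  43. ] [590.1 336.1  43. ]
b [501.8 330.3  36.9] [1.5 1.5] onz [508.6 328.3  43. ] [500.7 333.1  43. ]
a [591.6 333.4  37.6] [1.2 1.2] onz [596.8 331.6  43. ] [590.1 336.1  43. ]
blue [366.6 115.4  28.7] [1.7 1.7] onz [370.1 116.   30. ] [365.6 114.7  30. ]
pin scene [564.3 -72.3  63. ]
pin scene [571.7 -34.1  63. ]
pin side [566.9 -33.7  63. ]
```

Triangulated heights agree with the task: column top 116 (120), tip 115 (116), big bauble 47. Seen from both cameras, the pin runs at about 78° in world axes. Next I'll check the slots at the column's foot.

```bash
python3 - <<'E'
import cv2,numpy as np
a=cv2.imread('pics/scene0.png');b=cv2.imread('pics/side0.png')
g=lambda im,x,y:cv2.resize(cv2.convertScaleAbs(im[y:y+30,x:x+38],alpha=2.2,beta=-60),None,fx=10,fy=10,interpolation=cv2.INTER_NEAREST)
cv2.imwrite('pics/ze.png',np.hstack([g(a,176,185),g(b,370,165)]))
E
```

```text
(no output)
```

View pics/ze.png

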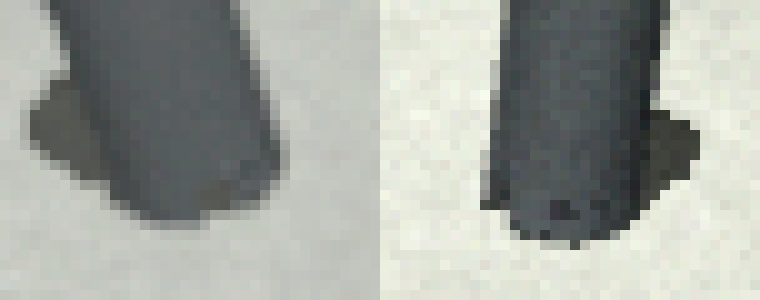

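```bash
python3 -m handwheel '[{"travel":[50,-50,0],"roll":5},{"travel":[90,-95,0],"roll":10},{"travel":[130,-140,0],"roll":15},{"travel":[170,-185,0],"roll":15},{"travel":[210,-230,0],"roll":15},{"travel":[240,-275,0],"roll":15},{"travel":[270,-320,0],"roll":15},{"travel":[290,-365,0],"roll":15}]'
```

```text
t: 0.95
eef_pos: [414.8, 296.0, 214.6]
tcp_rot: [0.711, 1.571, 0.716]
ft_force: [1.6, 1.1, 0.4]
opening: 1.002
```

```bash
python3 -m handwheel '[{"travel":[0,-47,-10]},{"travel":[0,-94,-20]},{"travel":[0,-141,-30]},{"travel":[-5,-188,-40]},{"travel":[-8,-235,-50]},{"travel":[-8,-282,-60]},{"travel":[-8,-329,-70]},{"travel":[-8,-364,-80]}]'
python3 -m handwheel '[{"travel":[0,0,0]},{"travel":[0,0,0]},{"travel":[0,0,0]}]'
python3 - <<'E'
from h import *
s=env.state();print(s['t'],s['eef_pos'],s['tcp_rot'])
p=optics.camera_params('wrist');print(p['world_from_camera'].round(3).tolist())
im=optics.read_camera('wrist');cv2.imwrite('pics/w1.png',im[:,:,::-1])
E
```

```text
0.95 [414.83099017 296.03701365 214.60622091] [0.71142351 1.57052108 0.71643841]
[[-0.005, -0.965, -0.262, 340.906], [1.0, -0.005, -0.001, 294.476], [-0.001, -0.262, 0.965, 384.024], [0.0, 0.0, 0.0, 1.0]]validation failed for argument at $[0]...
validation failed for argument at $[0]...
```

View pics/w1.png

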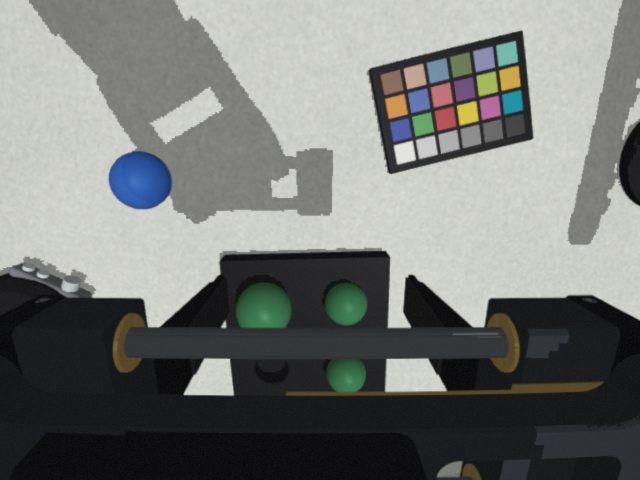

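The roll key is required in every row, so that call did nothing. This view shows the blue ball at (140,180) and the big bauble at (264,308).

```bash
python3 -m handwheel '[{"travel":[0,-47,-10],"roll":0},{"travel":[0,-94,-20],"roll":0},{"travel":[0,-141,-30],"roll":0},{"travel":[-5,-188,-40],"roll":0},{"travel":[-8,-235,-50],"roll":0},{"travel":[-8,-282,-60],"roll":0},{"travel":[-8,-329,-70],"roll":0},{"travel":[-8,-364,-80],"roll":0}]'
python3 -m handwheel '[{"travel":[0,0,0],"roll":0},{"travel":[0,0,0],"roll":0},{"travel":[0,0,0],"roll":0}]'
python3 - <<'E'
from h import *
s=env.state();print(s['t'],s['eef_pos'],s['tcp_rot'])
p=optics.camera_params('wrist');print(p['world_from_camera'].round(3).tolist())
im=optics.read_camera('wrist');cv2.imwrite('pics/w2.png',im[:,:,::-1])
E
```

```text
t: 1.8
eef_pos: [405.5, -68.6, 134.4]
tcp_rot: [-0.281, 1.57, -0.277]
ft_force: [0.7, 1.1, 0.2]
opening: 1.006
t: 2.1
eef_pos: [405.7, -65.5, 134.9]
tcp_rot: [1.256, 1.571, 1.261]
ft_force: [-0.1, 0.6, -0.0]
opening: 0.996
2.1 [405.70683633 -65.47437044 134.85395225] [1.25572438 1.57061108 1.26137564]
[[-0.006, -0.965, -0.262, 331.822], [1.0, -0.006, -0.001, -67.096], [-0.001, -0.262, 0.965, 304.281], [0.0, 0.0, 0.0, 1.0]]
```

View pics/w2.png

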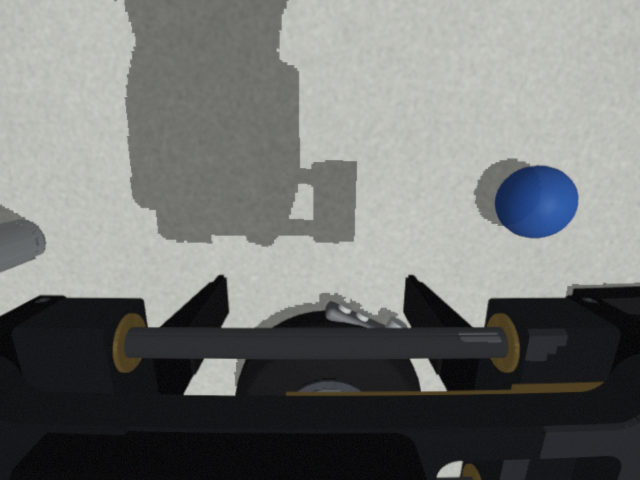

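```bash

python3 -m handwheel '[{"travel":[0,-30,0],"roll":0},{"travel":[0,-65,0],"roll":0},{"travel":[0,-70,0],"roll":0},{"travel":[0,-70,0],"roll":0},{"travel":[0,-70,0],"roll":0}]'
python3 - <<'E'
from h import *
s=env.state();print(s['t'],s['eef_pos'],s['tcp_rot'])
p=optics.camera_params('wrist');print(p['world_from_camera'].round(3).tolist())
np.save('w3.npy',p['world_from_camera'])
im=optics.read_camera('wrist');cv2.imwrite('pics/w3.png',im[:,:,::-1])
cv2.imwrite('pics/w3z.png',cv2.resize(cv2.convertScaleAbs(im[170:320,0:200,::-1],alpha=1.6,beta=-40),None,fx=4,fy=4,interpolation=cv2.INTER_CUBIC))
E
```

```text
t: 2.65
eef_pos: [405.6, -135.1, 134.7]
tcp_rot: [2.126, 1.57, 2.132]
ft_force: [0.2, 0.8, -0.2]
opening: 0.999
2.65 [ 405.62634004 -135.10632272  134.74610363] [2.1259134  1.57042935 2.13184394]
[[-0.006, -0.965, -0.262, 331.79], [1.0, -0.006, -0.001, -136.754], [-0.0, -0.262, 0.965, 304.2], [0.0, 0.0, 0.0, 1.0]]
```

View pics/w3z.png

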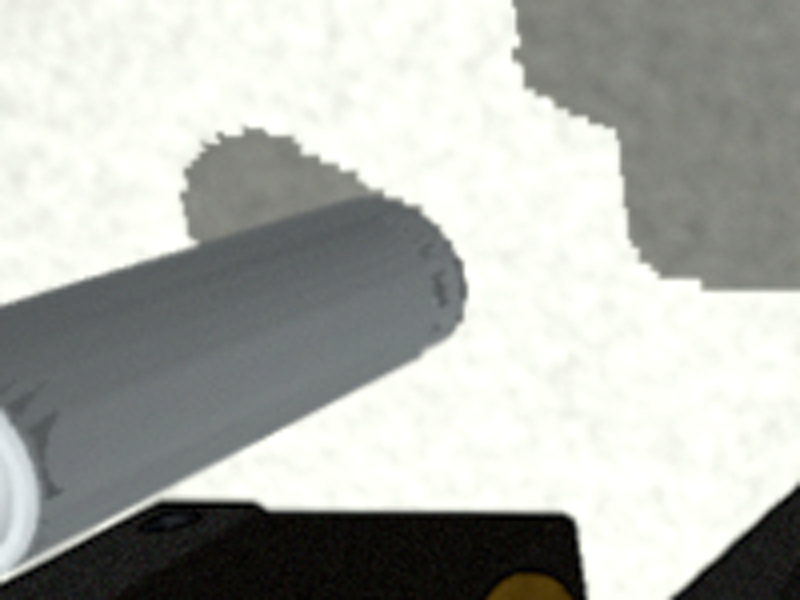

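```bash
python3 - <<'E'
from h import *
S=optics.camera_params('scene');D=optics.camera_params('side')
c=onz(S,182.6,162.6,120); c2=onz(D,392.97,145.14,120)
print(c,c2)
for n,p,cc in(('S',S,c),('D',D,c2)):
  print(n)
  for t in range(0,180,15):
    for k in(0,180):
      a=np.radians(t+k);X=cc+np.array([20*np.cos(a),20*np.sin(a),-120+0]);Y=X+[0,0,13]
      print(t+k,proj(p,X).round(1),proj(p,Y).round(1))
s=[(197.5,204.5)]
# wrist projection of az
p=optics.camera_params('wrist');
import json
c=np.array([408,-342,0])
print('W')
for t in range(0,360,15):
  a=np.radians(t);X=c+[20*np.cos(a),20*np.sin(a),0]
  print(t,((proj(p,X)-[0,170])*4).round(),((proj(p,X+[0,0,13])-[0,170])*4).round())
print('top',((proj(p,c+[0,0,120])-[0,170])*4).round())
E
```

```text
[ 413.56005735 -340.47035507  120.        ] [ 407.71725554 -339.90820518  120.        ]
S
0 [193.5 208.1] [192.1 204.2]
180 [198.3 195.9] [197. 192.]
15 [195.7 208. ] [194.4 204.1]
195 [196.1 196. ] [194.8 192.1]
30 [198.  207.5] [196.7 203.6]
210 [193.9 196.5] [192.5 192.6]
45 [200.1 206.6] [198.8 202.7]
225 [191.8 197.3] [190.4 193.4]
60 [201.9 205.4] [200.6 201.5]
240 [190.  198.5] [188.6 194.6]
75 [203.3 204. ] [202.1 200.1]
255 [188.6 199.9] [187.2 196. ]
90 [204.2 202.4] [202.9 198.5]
270 [187.6 201.4] [186.2 197.5]
105 [204.5 200.8] [203.3 196.9]
285 [187.3 203. ] [185.9 199.1]
120 [204.2 199.3] [203.  195.4]
300 [187.5 204.6] [186.1 200.6]
135 [203.4 198. ] [202.2 194.1]
315 [188.3 205.9] [186.9 202. ]
150 [202.1 197. ] [200.8 193. ]
330 [189.6 207. ] [188.2 203.1]
165 [200.3 196.3] [199.  192.3]
345 [191.4 207.7] [190.  203.8]
D
0 [380.  184.1] [380.5 180. ]
180 [395.5 185.3] [396.1 181.2]
15 [380.2 185.3] [380.7 181.2]
195 [395.3 184.1] [395.8 180. ]
30 [380.9 186.5] [381.4 182.4]
210 [394.5 182.9] [395.1 178.9]
45 [382.2 187.5] [382.7 183.5]
225 [393.3 181.9] [393.8 177.8]
[... 491 characters left out ...]
2.9] [380.8 178.8]
W
0 [398. 351.] [364. 368.]
15 [418. 349.] [385. 366.]
30 [437. 341.] [404. 358.]
45 [452. 328.] [419. 344.]
60 [462. 311.] [430. 327.]
75 [467. 292.] [435. 306.]
90 [467. 270.] [435. 284.]
105 [461. 249.] [429. 262.]
120 [450. 228.] [417. 241.]
135 [434. 211.] [400. 222.]
150 [414. 197.] [380. 208.]
165 [393. 188.] [357. 199.]
180 [371. 185.] [334. 196.]
195 [349. 188.] [312. 199.]
210 [331. 197.] [293. 208.]
225 [316. 210.] [278. 222.]
240 [306. 228.] [267. 240.]
255 [301. 248.] [263. 261.]
270 [302. 269.] [264. 283.]
285 [309. 291.] [271. 305.]
300 [320. 310.] [283. 326.]
315 [336. 327.] [300. 343.]
330 [355. 340.] [319. 357.]
345 [376. 349.] [341. 365.]
top [-93. 460.]
```

```bash

python3 -m handwheel '[{"travel":[40,-27,5],"roll":-8},{"travel":[80,-54,10],"roll":-16},{"travel":[120,-81,10],"roll":-24},{"travel":[160,-108,10],"roll":-32},{"travel":[202,-136,10],"roll":-40},{"travel":[202,-136,10],"roll":-50},{"travel":[202,-136,10],"roll":-50},{"travel":[202,-136,10],"roll":-50}]'
python3 - <<'E'
from h import *
s=env.state();print(s['t'],s['eef_pos'],s['joints'])
p=optics.camera_params('wrist');print(p['world_from_camera'].round(3).tolist())
im=optics.read_camera('wrist');cv2.imwrite('pics/w4.png',im[:,:,::-1])
u=int(max(0,proj(p,[408,-343,0])[0]-100));v=int(max(0,proj(p,[408,-343,0])[1]-75));print(u,v)
cv2.imwrite('pics/w4z.png',cv2.resize(cv2.convertScaleAbs(im[v:v+150,u:u+200,::-1],alpha=1.6,beta=-40),None,fx=4,fy=4,interpolation=cv2.INTER_CUBIC))
E
```

```text
t: 3.5
eef_pos: [607.3, -270.8, 144.4]
tcp_rot: [-2.894, 1.57, 2.525]
ft_force: [1.0, -0.1, -0.3]
opening: 1.001
3.5 [ 607.33878015 -270.83593705  144.42552183] [-5.18781299e-01  6.17676923e-01  1.52531679e+00  1.38035300e-04
  9.99784298e-01 -1.22605777e+00]
[[0.76, -0.627, -0.169, 559.569], [0.65, 0.733, 0.2, -215.836], [-0.002, -0.262, 0.965, 313.96], [0.0, 0.0, 0.0, 1.0]]
0 77
```

View pics/w4z.png

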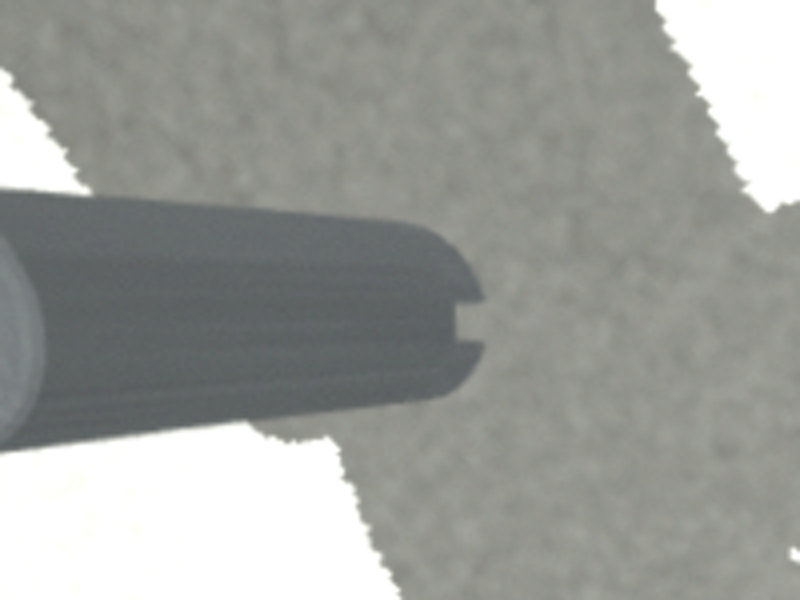

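The slot is plain to see, with its mouth corners at zoom (485,300) and (485,343).

```bash
python3 - <<'E'
from h import *
p=optics.camera_params('wrist')
f=lambda X,Y:((X+.5)/4-.5,77+(Y+.5)/4-.5)
a=onz(p,*f(485,300),0);b=onz(p,*f(485,343),0);print(a,b,np.linalg.norm(a-b),'mid',(a+b)/2)
d=a-b;print('normal az',np.degrees(np.arctan2(d[0],-d[1])),np.degrees(np.arctan2(-d[0],d[1])))
for c in([411,-342],[408,-343.5],[406,-345]):
    m=((a+b)/2)[:2]-c;print(c,np.degrees(np.arctan2(m[1],m[0])),np.hypot(*m))
# silhouette lines: points on upper/lower edges -> planes through cam; axis bisects
o,_=ray(p,0,0)
U=[ray(p,*f(100,197))[1],ray(p,*f(380,219))[1]];L=[ray(p,*f(20,449))[1],ray(p,*f(420,400))[1]]
nU=np.cross(*U);nL=np.cross(*L);
for n in(nU,nL): n/=np.linalg.norm(n);print('n',n)
# vertical cylinder: azimuth of tangent planes
aU=np.arctan2(nU[1],nU[0]);aL=np.arctan2(nL[1],nL[0])
tU=U[1][:2]/np.linalg.norm(U[1][:2]);tL=L[1][:2]/np.linalg.norm(L[1][:2])
dU=np.array([-nU[1],nU[0]]);dU/=np.linalg.norm(dU);dU*=np.sign(dU@tU)
dL=np.array([-nL[1],nL[0]]);dL/=np.linalg.norm(dL);dL*=np.sign(dL@tL)
b_=dU+dL;b_/=np.linalg.norm(b_);h=np.arccos(dU@dL)/2
print('centre',o[:2]+b_*20/np.sin(h),'half',np.degrees(h), 20/np.sin(h))
E
```

```text
[ 4.23550718e+02 -3.29134071e+02  5.68434189e-14] [ 428.71950555 -337.2091943     0.        ] 9.587699944633588 mid [ 4.26135112e+02 -3.33171632e+02  2.84217094e-14]
normal az -147.3771901785436 32.62280982145643
[411, -342] 30.255172966484192 17.5217487233074
[408, -343.5] 29.662518311421525 20.870013197992836
[406, -345] 30.432097990743788 23.35236605026015
n [ 0.57566686 -0.81767068 -0.00472552]
n [ 7.23002093e-01 -6.90845724e-01  3.98279972e-04]
centre [ 403.47345183 -350.21474657] half 5.578053266033723 205.7577649009975
```

Slot azimuth is about 31° and the foot centre about (409,-343.5). Next I'll look at the spindle and pin from right above.

```bash

python3 -m handwheel '[{"travel":[1,35,0],"roll":0},{"travel":[3,75,-5],"roll":0},{"travel":[5,115,-10],"roll":0},{"travel":[5,150,-14],"roll":0},{"travel":[5,162,-14],"roll":0},{"travel":[5,162,-14],"roll":0},{"travel":[5,162,-14],"roll":0}]'
python3 - <<'E'
from h import *
s=env.state();print(s['t'],s['eef_pos'])
p=optics.camera_params('wrist');print(p['world_from_camera'].round(3).tolist())
im=optics.read_camera('wrist');cv2.imwrite('pics/w5.png',im[:,:,::-1])
u,v=(int(x) for x in proj(p,[564.5,-53.5,60])-[80,60]);v=max(0,v);print(u,v)
cv2.imwrite('pics/w5z.png',cv2.resize(cv2.convertScaleAbs(im[v:v+120,u:u+160,::-1],alpha=1.8,beta=0),None,fx=5,fy=5,interpolation=cv2.INTER_CUBIC))
E
```

```text
t: 4.25
eef_pos: [612.8, -110.9, 131.2]
tcp_rot: [0.423, 1.57, -0.443]
ft_force: [-0.1, -0.1, 0.5]
opening: 1.0
4.25 [ 612.80477735 -110.88853754  131.21368601]
[[0.762, -0.625, -0.17, 564.859], [0.648, 0.735, 0.202, -55.593], [-0.001, -0.264, 0.965, 300.589], [0.0, 0.0, 0.0, 1.0]]
237 89
```

View pics/w5z.png

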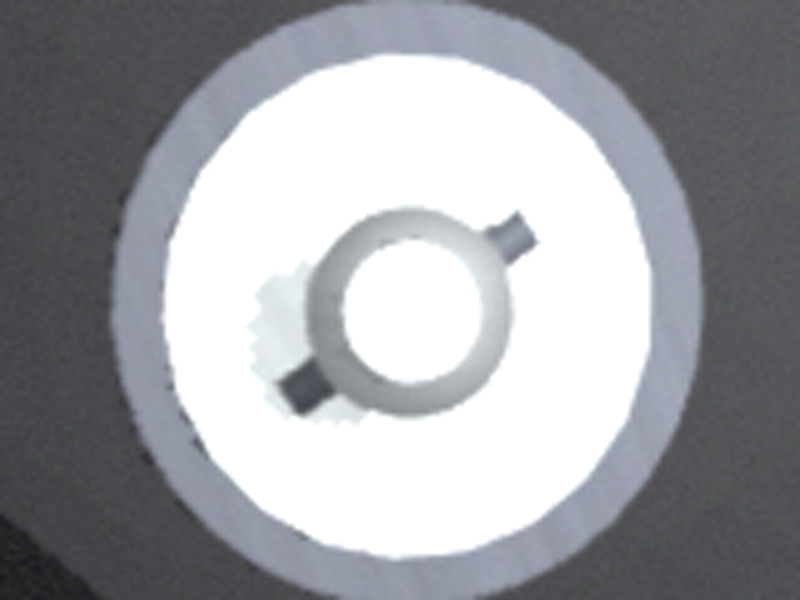

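```bash
python3 - <<'E'
from h import *
p=optics.camera_params('wrist')
f=lambda X,Y:(237+(X+.5)/5-.5,89+(Y+.5)/5-.5)
a=onz(p,*f(526,228),63);b=onz(p,*f(291,398),63);print(a,b,np.linalg.norm(a-b),(a+b)/2,np.degrees(np.arctan2(*(a-b)[1::-1])))
print('tip',onz(p,*f(411,311),116),'flange',onz(p,*f(409,305),56))
# inner parts of pin direction
for q in(((502,247),(314,383)),):
    a=onz(p,*f(*q[0]),63);b=onz(p,*f(*q[1]),63);print(np.degrees(np.arctan2(*(a-b)[1::-1])))
print(env.state()['joints'])
im=cv2.imread('pics/w5.png')
E
```

```text
[570.31105811 -35.91126113  63.        ] [560.55236382 -73.34458999  63.        ] 38.68444420561605 [565.43171097 -54.62792556  63.        ] 75.38847287557363
tip [565.4424284 -54.4578838 116.       ] flange [564.87268978 -53.51163859  56.        ]
75.3937229768912
[-2.85742544e-01  5.77324439e-01  1.65146308e+00 -1.58147077e-04
  9.11957737e-01 -9.88935138e-01]
```

Pin at 75.4°, axis about (565.3,-54.3). The column therefore has to turn about +44°. Going to grasp it.

```bash

python3 -m handwheel '[{"travel":[-20,-25,15],"roll":0},{"travel":[-50,-58,25],"roll":0},{"travel":[-83,-95,25],"roll":0},{"travel":[-115,-131,25],"roll":0},{"travel":[-147,-168,25],"roll":0},{"travel":[-180,-205,25],"roll":0},{"travel":[-204,-232.5,25],"roll":0},{"travel":[-204,-232.5,25],"roll":0}]'
python3 -m handwheel '[{"travel":[0,0,0],"roll":0},{"travel":[0,0,0],"roll":0}]'
python3 - <<'E'
from h import *
for n in('scene','side'):
    im=optics.read_camera(n);cv2.imwrite(f'pics/{n}1.png',im[:,:,::-1])
a=cv2.imread('pics/scene1.png')[60:260,90:290];b=cv2.imread('pics/side1.png')[80:280,300:500]
cv2.imwrite('pics/g1.png',cv2.resize(np.hstack([a,b]),None,fx=2,fy=2))
E
```

```text
t: 5.1
eef_pos: [405.6, -346.9, 155.9]
tcp_rot: [-0.549, 1.57, -1.422]
ft_force: [-0.8, 0.8, -0.1]
opening: 1.0
t: 5.3
eef_pos: [408.8, -342.8, 155.7]
tcp_rot: [0.875, 1.571, 0.008]
ft_force: [0.0, 0.1, -0.2]
opening: 1.006
```

View pics/g1.png

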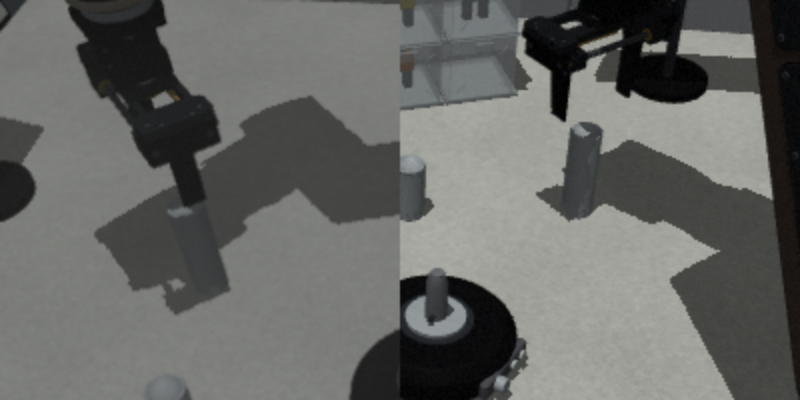

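The column stands centred below the open fingers. Descending and gripping.

```bash

python3 -m handwheel '[{"travel":[0,0,-30],"roll":0},{"travel":[0,0,-55],"roll":0},{"travel":[0,0,-71],"roll":0},{"travel":[0,0,-71],"roll":0},{"travel":[0,0,-71],"roll":0}]'
python3 -m handwheel '[{"travel":[0,0,0],"roll":0},{"travel":[0,0,0],"roll":0},{"travel":[0,0,0],"roll":0},{"travel":[0,0,0],"roll":0},{"travel":[0,0,0],"roll":0},{"travel":[0,0,0],"roll":0},{"travel":[0,0,0],"roll":0},{"travel":[0,0,0],"roll":0}]' 1
```

```text
t: 5.9
eef_pos: [409.3, -342.4, 84.9]
tcp_rot: [2.586, 1.571, 1.719]
ft_force: [0.3, -0.1, 0.8]
opening: 1.0
t: 6.7
eef_pos: [408.8, -342.7, 84.6]
tcp_rot: [1.52, 1.571, 0.652]
ft_force: [0.6, 1.3, -0.4]
opening: 0.407
```

```bash

python3 -m handwheel '[{"travel":[0,0,0],"roll":0},{"travel":[0,0,0],"roll":0},{"travel":[0,0,5],"roll":0},{"travel":[0,0,20],"roll":0},{"travel":[0,0,50],"roll":0},{"travel":[0,0,90],"roll":0},{"travel":[0,0,125],"roll":0},{"travel":[0,0,125],"roll":0}]' 1
python3 - <<'E'
from h import *
print(env.state()['opening'],env.state()['ft_force'])
p=optics.camera_params('wrist')
im=optics.read_camera('wrist');cv2.imwrite(f'pics/w6.png',im[:,:,::-1])
E
```

```text
t: 7.5
eef_pos: [409.7, -343.8, 214.0]
tcp_rot: [0.046, 1.564, -0.822]
ft_force: [0.8, 0.5, -4.2]
opening: 0.415
0.4145873910788707 [ 0.8360747   0.5213483  -4.19163148]
```

View pics/w6.png

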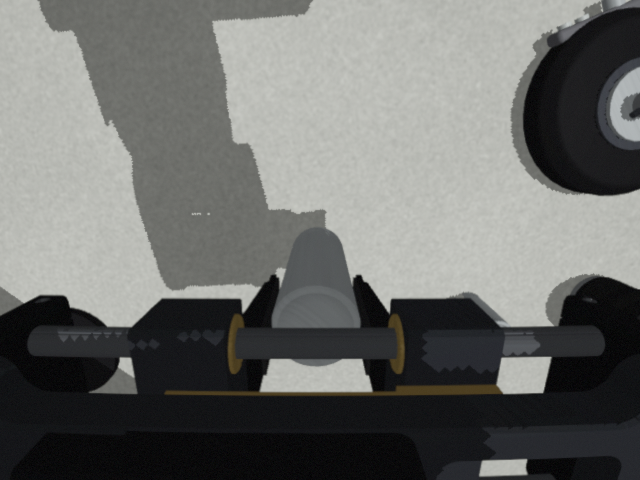

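```bash
python3 - <<'E'
from h import *
im=cv2.imread('pics/w6.png')
cv2.imwrite('pics/w6z.png',cv2.resize(cv2.convertScaleAbs(im[215:385,230:400],alpha=2,beta=-30),None,fx=4.5,fy=3.5,interpolation=cv2.INTER_CUBIC))
E
```

```text
(no output)
```

View pics/w6z.png

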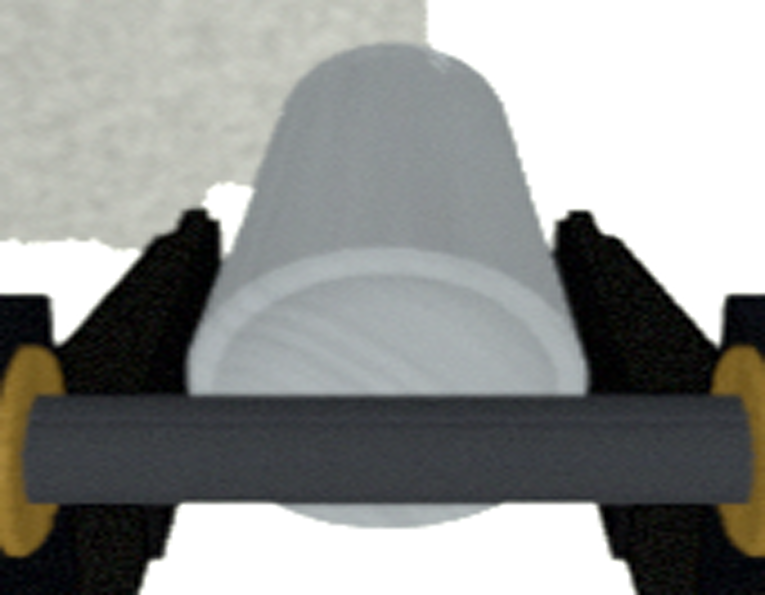

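```bash
python3 - <<'E'
from h import *
s=env.state();e=s['eef_pos'];p=optics.camera_params('wrist');print(e,s['joints'],p['world_from_camera'][:,:3][:3].round(3).tolist())
zt=e[2]-84.7+120;zb=e[2]-84.7
R=p['world_from_camera'];r=R[:2,0];u=R[:2,1]/np.linalg.norm(R[:2,1])
print('right az',np.degrees(np.arctan2(r[1],r[0])))
for n,px,z in(('topfar',(315.8,285.2),zt),('topnear',(315.8,365.2),zt),('footfar',(230+393/4.5-.5,226.6),zb)):
    X=onz(p,*px,z);d=X[:2]-e[:2];print(n,X.round(1),'right',round(d@r,2),'up',round(d@u,2))
E
```

```text
[ 409.03202568 -343.13974048  211.47688518] [-8.21776649e-01  3.64107166e-01  1.78793988e+00  2.76110500e-05
  9.85824541e-01 -1.52493214e+00] [[0.763, -0.624, -0.171], [0.647, 0.735, 0.204], [-0.001, -0.266, 0.964]]
right az 40.29170440329284
topfar [ 396.  -329.   246.8] right -0.8 up 19.23
topnear [ 421.2 -358.8  246.8] right -0.8 up -19.83
footfar [ 397.1 -329.3  126.8] right -0.15 up 18.3
```

The column sits centred in the grip. Carrying it over the spindle with +44°.

```bash

python3 -m handwheel '[{"travel":[10,20,12],"roll":5},{"travel":[30,55,12],"roll":11},{"travel":[52,97,12],"roll":17},{"travel":[74,138,12],"roll":23},{"travel":[96,179,12],"roll":29},{"travel":[118,220,12],"roll":35},{"travel":[140,260,12],"roll":41},{"travel":[155.5,289.5,12],"roll":44}]'
python3 -m handwheel '[{"travel":[0,0,0],"roll":0},{"travel":[0,0,0],"roll":0},{"travel":[0,0,0],"roll":0}]'
python3 - <<'E'
from h import *
s=env.state();e=s['eef_pos'];p=optics.camera_params('wrist');r=p['world_from_camera'][:2,0]
print(e,'right az',np.degrees(np.arctan2(r[1],r[0])),s['ft_force'],s['moment'],s['joints'])
for n in('scene','side'):
    im=optics.read_camera(n);cv2.imwrite(f'pics/{n}2.png',im[:,:,::-1])
a=cv2.imread('pics/scene2.png')[120:320,220:420];b=cv2.imread('pics/side2.png')[120:320,220:420]
cv2.imwrite('pics/g2.png',cv2.resize(np.hstack([a,b]),None,fx=2,fy=2))
E
```

```text
t: 8.35
eef_pos: [564.4, -50.7, 219.8]
tcp_rot: [2.941, 1.568, 2.847]
ft_force: [1.1, -0.7, -2.4]
opening: 0.411
t: 8.65
eef_pos: [563.5, -53.9, 220.7]
tcp_rot: [3.108, 1.569, 3.007]
ft_force: [-0.3, -0.6, -2.5]
opening: 0.412
[563.53124817 -53.88338519 220.65387085] right az 84.22644363544849 [-0.30840845 -0.56223436 -2.49402468] [ 0.04591493  0.06687408 -0.00936901] [-2.11930700e-01  4.01717549e-01  1.69699145e+00 -1.71306041e-04
  1.04478553e+00 -1.68185802e+00]
```

View pics/g2.png

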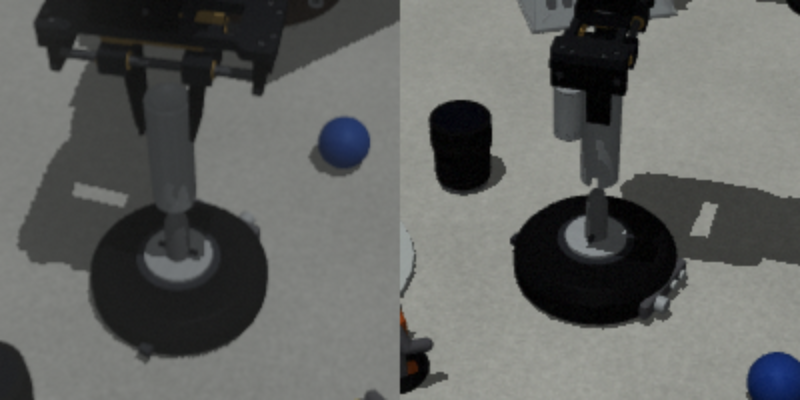

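```bash
python3 - <<'E'
from h import *
a=cv2.imread('pics/scene2.png');b=cv2.imread('pics/side2.png')
g=lambda im,x,y:cv2.resize(cv2.convertScaleAbs(im[y:y+75,x:x+50],alpha=2.2,beta=-20),None,fx=8,fy=8,interpolation=cv2.INTER_CUBIC)
cv2.imwrite('pics/g2z.png',np.hstack([g(a,283,180),g(b,295,170)]))
S=optics.camera_params('scene');D=optics.camera_params('side')
for z in (176,135,116,63,56): print(z,(proj(S,[565.3,-54.3,z])-[283,180])*8,(proj(D,[565.3,-54.3,z])-[295,170])*8+[400,0])
E
```

```text
176 [179.96816977 183.34365992] [586.17709043 178.65673325]
135 [187.96078521 307.89827139] [581.58763186 303.76038035]
116 [191.45842327 362.36108543] [579.52794482 359.90486421]
63 [200.5924896  504.46641119] [573.99424576 510.74549995]
56 [201.73505383 522.22951497] [573.28574701 530.05804042]
```

View pics/g2z.png

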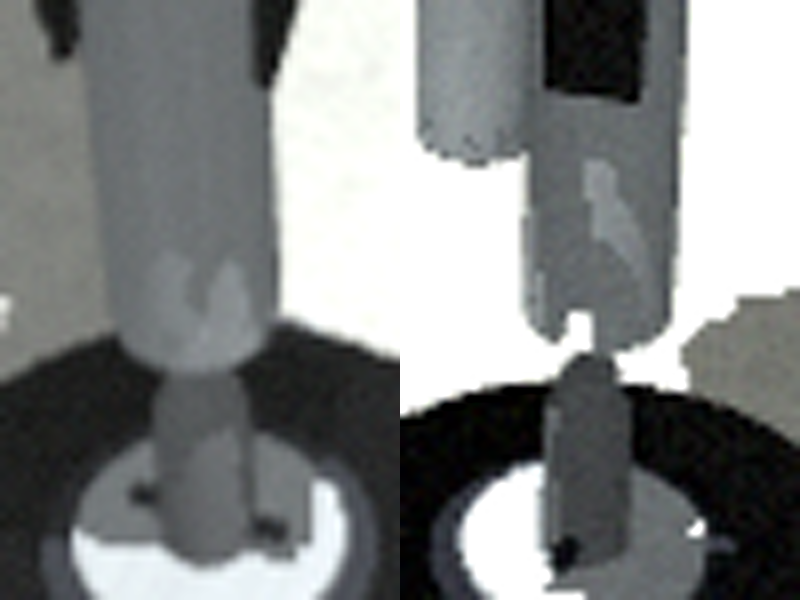

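The side view puts the column about 1.4 mm low in x and 0.6 mm low in y. The slot faces the pin end. I'll correct that and ease down.

```bash

python3 -m handwheel '[{"travel":[1.4,0.6,-4],"roll":0},{"travel":[1.4,0.6,-10],"roll":0},{"travel":[1.4,0.6,-15],"roll":0},{"travel":[1.4,0.6,-20],"roll":0},{"travel":[1.4,0.6,-25],"roll":0},{"travel":[1.4,0.6,-30],"roll":0},{"travel":[1.4,0.6,-30],"roll":0}]'

```

```text
t: 9.45
eef_pos: [565.3, -52.6, 190.9]
tcp_rot: [2.948, 1.57, 2.849]
ft_force: [0.1, -0.3, -4.4]
opening: 0.411
```

```bash

python3 -m handwheel '[{"travel":[0,0,-4],"roll":0},{"travel":[0,0,-8],"roll":0},{"travel":[0,0,-12],"roll":0},{"travel":[0,0,-12],"roll":0}]'

```

```text
t: 9.85
eef_pos: [565.4, -52.7, 179.1]
tcp_rot: [3.071, 1.57, 2.971]
ft_force: [-0.4, -0.3, -3.9]
opening: 0.41
```

```bash

python3 -m handwheel '[{"travel":[0,0,-5],"roll":0},{"travel":[0,0,-10],"roll":0},{"travel":[0,0,-15],"roll":0},{"travel":[0,0,-20],"roll":0},{"travel":[0,0,-24],"roll":0},{"travel":[0,0,-24],"roll":0}]'

```

```text
t: 10.45
eef_pos: [565.4, -52.7, 155.0]
tcp_rot: [3.01, 1.57, 2.911]
ft_force: [-0.8, -1.4, -4.4]
opening: 0.413
```

```bash

python3 -m handwheel '[{"travel":[0,0,-2],"roll":0},{"travel":[0,0,-4],"roll":0},{"travel":[0,0,-5],"roll":0},{"travel":[0,0,-5],"roll":0}]'

```

```text
t: 10.85
eef_pos: [565.6, -52.6, 150.5]
tcp_rot: [2.55, 1.571, 2.45]
ft_force: [-0.9, -2.4, -2.5]
opening: 0.411
```

```bash

python3 -m handwheel '[{"travel":[0,0,-1],"roll":0},{"travel":[0,0,-2],"roll":0},{"travel":[0,0,-3],"roll":0},{"travel":[0,0,-3],"roll":0}]'

```

```text
t: 11.25
eef_pos: [565.6, -52.7, 147.5]
tcp_rot: [2.579, 1.571, 2.48]
ft_force: [-0.4, -1.8, -3.2]
opening: 0.412
```

```bash

python3 -m handwheel '[{"travel":[0,0,-1],"roll":0},{"travel":[0,0,-2],"roll":0},{"travel":[0,0,-3],"roll":0},{"travel":[0,0,-3],"roll":0}]'
python3 -m handwheel '[{"travel":[0,0,-1],"roll":0},{"travel":[0,0,-2],"roll":0},{"travel":[0,0,-2],"roll":0}]'

```

```text
t: 11.65
eef_pos: [565.6, -52.7, 144.5]
tcp_rot: [2.513, 1.571, 2.414]
ft_force: [-1.4, -2.3, -4.1]
opening: 0.409
t: 11.95
eef_pos: [565.6, -52.6, 142.5]
tcp_rot: [2.578, 1.571, 2.478]
ft_force: [-1.1, -0.8, -3.5]
opening: 0.413
```

```bash

python3 -m handwheel '[{"travel":[0,0,-0.5],"roll":0},{"travel":[0,0,-1],"roll":0},{"travel":[0,0,-1],"roll":0}]'
python3 -m handwheel '[{"travel":[0,0,-0.5],"roll":0},{"travel":[0,0,-1],"roll":0},{"travel":[0,0,-1],"roll":0}]'

```

```text
t: 12.25
eef_pos: [565.6, -52.6, 141.6]
tcp_rot: [2.149, 1.571, 2.049]
ft_force: [-0.5, -1.9, -1.9]
opening: 0.41
t: 12.55
eef_pos: [565.6, -52.6, 140.7]
tcp_rot: [1.393, 1.571, 1.293]
ft_force: [-1.6, -1.9, -2.3]
opening: 0.408
```

```bash

python3 -m handwheel '[{"travel":[0,0,-0.5],"roll":0},{"travel":[0,0,-1],"roll":0},{"travel":[0,0,-1],"roll":0}]'

```

```text
t: 12.85
eef_pos: [566.0, -52.7, 140.5]
tcp_rot: [0.011, 1.569, -0.088]
ft_force: [-1.6, -0.9, 7.7]
opening: 0.412
```

Contact came at TCP z 140.5 where 140.7 was expected, with no catch at the pin height, so the column is home. Releasing and rising.

```bash

python3 -m handwheel '[{"travel":[0,0,0.6],"roll":0},{"travel":[0,0,0.6],"roll":0},{"travel":[0,0,0.6],"roll":0},{"travel":[0,0,0.6],"roll":0},{"travel":[0,0,0.6],"roll":0},{"travel":[0,0,0.6],"roll":0},{"travel":[0,0,0.6],"roll":0},{"travel":[0,0,0.6],"roll":0}]' -1
python3 -m handwheel '[{"travel":[0,0,20],"roll":0},{"travel":[0,0,50],"roll":0},{"travel":[0,0,80],"roll":0},{"travel":[0,0,110],"roll":0},{"travel":[0,0,110],"roll":0}]'
python3 -m handwheel '[{"travel":[-20,30,0],"roll":0},{"travel":[-35,70,0],"roll":0},{"travel":[-45,110,0],"roll":0},{"travel":[-50,150,0],"roll":0},{"travel":[-50,150,0],"roll":0}]'
python3 - <<'E'
from h import *
for n in('scene','side','wrist'):
    im=optics.read_camera(n);cv2.imwrite(f'pics/{n}3.png',im[:,:,::-1])
a=cv2.imread('pics/scene3.png');b=cv2.imread('pics/side3.png')
g=lambda im,x,y:cv2.resize(cv2.convertScaleAbs(im[y:y+100,x:x+66],alpha=2.0,beta=-10),None,fx=6,fy=6,interpolation=cv2.INTER_CUBIC)
cv2.imwrite('pics/g3.png',np.hstack([g(a,278,170),g(b,288,160)]))
S=optics.camera_params('scene');D=optics.camera_params('side')
for z in (186,176,56): print(z,(proj(S,[565.3,-54.3,z])-[278,170])*6,(proj(D,[565.3,-54.3,z])-[288,160])*6+[396,0])
E
```

```text
t: 13.65
eef_pos: [565.6, -52.6, 140.2]
tcp_rot: [1.466, 1.571, 1.366]
ft_force: [-0.7, 0.4, -0.6]
opening: 0.984
t: 14.15
eef_pos: [566.9, -52.9, 254.1]
tcp_rot: [-0.091, 1.564, -0.191]
ft_force: [0.7, 0.5, -0.2]
opening: 1.003
t: 14.65
eef_pos: [514.5, 100.8, 249.8]
tcp_rot: [2.494, 1.57, 2.398]
ft_force: [-0.3, -0.5, -0.2]
opening: 1.001
186 [163.44014741 173.55479253] [578.4957387 170.4701411]
176 [164.97612733 197.50774494] [577.63281782 193.99254994]
56 [181.30129037 451.67213623] [567.96431026 457.54353031]
```

View pics/g3.png

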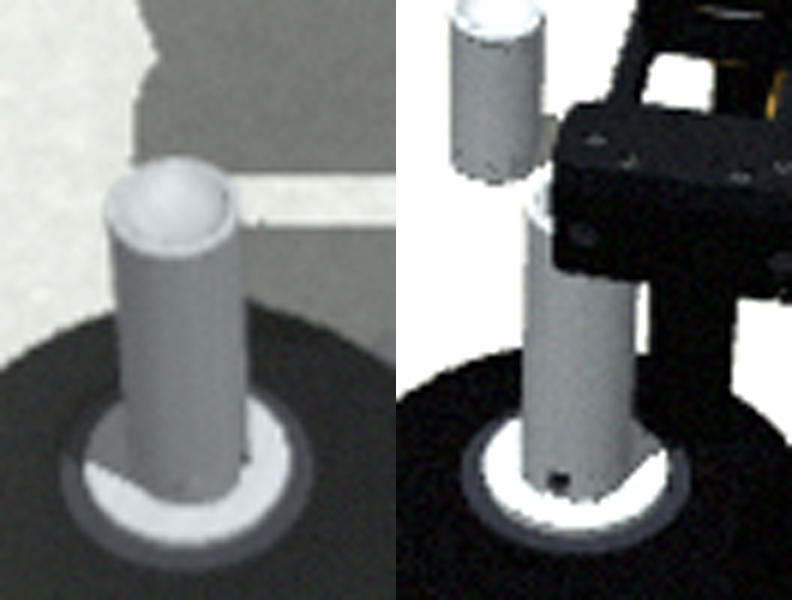

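View pics/wrist3.png

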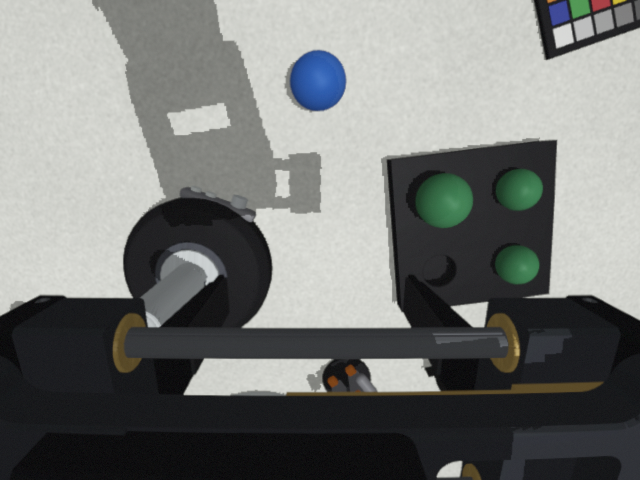

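The column stands flush on the flange with the pin end showing in its slot in the side view. Measuring the big bauble next: it is at about (443,200) in the wrist view.

```bash
python3 - <<'E'
from h import *
p=optics.camera_params('wrist');im=cv2.imread('pics/wrist3.png')
h=cv2.cvtColor(im,cv2.COLOR_BGR2HSV);m=cv2.inRange(h,(45,60,25),(85,255,255))
for k in cv2.findContours(m,0,2)[0]:
    if cv2.contourArea(k)>300:
        (u,v),r=cv2.minEnclosingCircle(k);z=47 if r>26 else 37.5
        print((u,v,r),onz(p,u,v,z).round(1))
        el=cv2.fitEllipse(k);print(el, onz(p,*el[0],z).round(1))
s=env.state();print(s['eef_pos'])
for q in((388,158),(556,141),(550,292)):print(onz(p,*q,26).round(1))
# column top check (scene)
S=optics.camera_params('scene');print('dish',onz(S,278+173/6,170+207/6,176).round(1))
E
```

```text
(516.6333618164062, 264.5, 22.638925552368164) [592.4 329.6  37.5]
((516.8877563476562, 264.28179931640625), (39.04145050048828, 44.52408981323242), 97.88021087646484) [592.1 329.9  37.5]
(443.45721435546875, 199.84759521484375, 29.602048873901367) [504.8 237.9  47. ]
((443.6937255859375, 200.0651092529297), (54.31220626831055, 58.116676330566406), 76.48162078857422) [505.  238.1  47. ]
(519.0, 189.5, 24.192039489746094) [502.7 327.5  37.5]
((518.8548583984375, 189.22494506835938), (41.46403503417969, 47.80025100708008), 77.48741912841797) [502.4 327.3  37.5]
(578.3793334960938, 7.137930870056152, 12.596909523010254) [321.6 383.4  37.5]
((578.9788208007812, 6.154970645904541), (21.987884521484375, 23.245635986328125), 5.804622173309326) [320.8 383.9  37.5]
[515.58421534  97.13328692 249.81420153]
[455.  183.2  26. ]
[453.3 374.7  26. ]
[638.5 382.1  26. ]
dish [569.  -51.5 176. ]
```

```bash

python3 -m handwheel '[{"travel":[-1,18,-5],"roll":-8},{"travel":[-2,36,-15],"roll":-16},{"travel":[-4,54,-30],"roll":-24},{"travel":[-6,72,-45],"roll":-32},{"travel":[-8,90,-60],"roll":-40},{"travel":[-9,108,-75],"roll":-48},{"travel":[-10,126,-90],"roll":-56},{"travel":[-10.8,141,-105],"roll":-64}]'
python3 -m handwheel '[{"travel":[0,0,-10],"roll":-8},{"travel":[0,0,-20],"roll":-16},{"travel":[0,0,-20],"roll":-20},{"travel":[0,0,-20],"roll":-20},{"travel":[0,0,-20],"roll":-20}]'
python3 - <<'E'
from h import *
s=env.state();e=s['eef_pos'];p=optics.camera_params('wrist');R=p['world_from_camera'];r=R[:2,0]
print(e,'right az',np.degrees(np.arctan2(r[1],r[0])))
im=optics.read_camera('wrist')[:,:,::-1].copy();cv2.imwrite('pics/w7.png',im)
b=optics.read_camera('side')[:,:,::-1];cv2.imwrite('pics/side4.png',b)
D=optics.camera_params('side')
E
```

```text
t: 15.6
eef_pos: [505.3, 237.8, 144.3]
tcp_rot: [-1.191, 1.571, -2.415]
ft_force: [-0.1, -0.1, 0.7]
opening: 1.0
t: 16.1
eef_pos: [505.3, 237.5, 125.2]
tcp_rot: [0.789, 1.571, -0.776]
ft_force: [-0.3, -0.2, 0.4]
opening: 1.0
[505.3072343  237.46871055 125.16737949] right az 0.34550277771848065
```

View pics/w7.png

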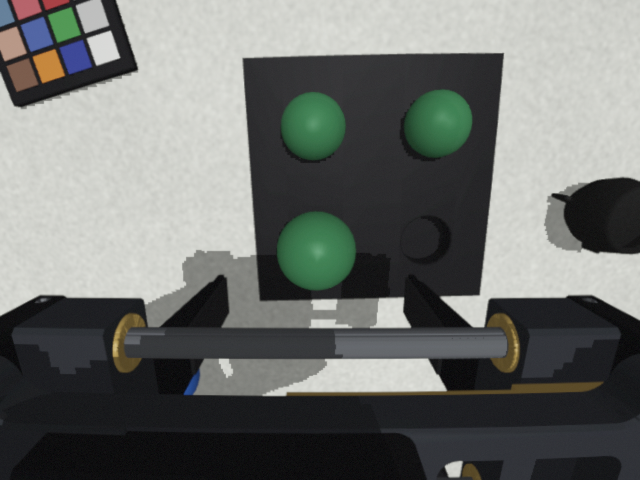

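View pics/side4.png

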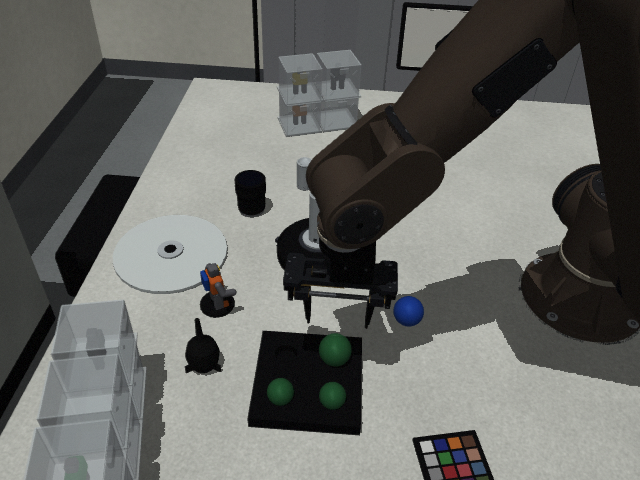

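```bash
python3 - <<'E'
from h import *
p=optics.camera_params('wrist');im=cv2.imread('pics/w7.png')
h=cv2.cvtColor(im,cv2.COLOR_BGR2HSV);m=cv2.inRange(h,(45,60,25),(85,255,255))
for k in cv2.findContours(m,0,2)[0]:
    if cv2.contourArea(k)>300:
        (u,v),r=cv2.minEnclosingCircle(k);z=47 if r>36 else 37.5
        el=cv2.fitEllipse(k);print((u,v,r), onz(p,*el[0],z).round(1))
E
```

```text
(316.0, 250.75396728515625, 40.36565399169922) [505.1 238.7  47. ]
(312.764404296875, 125.70185089111328, 34.374107360839844) [502.3 329.2  37.5]
(437.0, 122.5, 36.10065460205078) [589.1 331.2  47. ]
(64.0, 24.5, 19.474441528320312) [330.1 397.3  37.5]
```

Bauble at (505.1,238.7), which agrees within 1 mm. Descending onto it.

```bash

python3 -m handwheel '[{"travel":[0,0.8,-20],"roll":0},{"travel":[0,0.8,-40],"roll":0},{"travel":[0,0.8,-60],"roll":0},{"travel":[0,0.8,-75],"roll":0},{"travel":[0,0.8,-88],"roll":0},{"travel":[0,0.8,-94],"roll":0},{"travel":[0,0.8,-94],"roll":0}]'

```

```text
t: 16.9
eef_pos: [504.7, 239.0, 30.8]
tcp_rot: [-1.215, 1.57, -2.781]
ft_force: [0.4, 0.2, -0.1]
opening: 0.999
```

```bash

python3 -m handwheel '[{"travel":[0,0,0],"roll":0},{"travel":[0,0,0],"roll":0},{"travel":[0,0,0],"roll":0},{"travel":[0,0,0],"roll":0},{"travel":[0,0,0],"roll":0},{"travel":[0,0,0],"roll":0},{"travel":[0,0,0],"roll":0},{"travel":[0,0,0],"roll":0}]' 1

```

```text
t: 17.7
eef_pos: [505.1, 239.2, 31.4]
tcp_rot: [1.807, 1.57, 0.241]
ft_force: [0.3, -1.0, 2.4]
opening: 0.617
```

```bash

python3 -m handwheel '[{"travel":[0,0,3],"roll":0},{"travel":[0,0,8],"roll":0},{"travel":[0,0,18],"roll":0},{"travel":[0,0,35],"roll":0},{"travel":[0,0,60],"roll":0},{"travel":[0,0,90],"roll":0},{"travel":[0,0,90],"roll":0}]' 1
python3 - <<'E'
from h import *
im=optics.read_camera('wrist')[:,:,::-1];cv2.imwrite('pics/w8.png',im)
s=env.state();e=s['eef_pos'];p=optics.camera_params('wrist');print(e,s['opening'],s['ft_force'])
h=cv2.cvtColor(im,cv2.COLOR_BGR2HSV);m=cv2.inRange(h,(45,60,25),(85,255,255))
for k in cv2.findContours(m,0,2)[0]:
    if cv2.contourArea(k)>300:print(cv2.minEnclosingCircle(k),cv2.boundingRect(k))
E
```

```text
t: 18.4
eef_pos: [506.2, 239.7, 125.3]
tcp_rot: [1.89, 1.565, 0.324]
ft_force: [-0.4, 0.7, -0.8]
opening: 0.619
[505.41671927 239.39565708 123.33911597] 0.6162738304551473 [ 0.44529824  0.27646416 -1.57832796]
((315.5, 359.0), 32.500099182128906) (283, 359, 66, 11)
((315.7129821777344, 307.0736999511719), 62.35530090332031) (254, 245, 124, 84)
((311.0, 129.11029052734375), 34.12505340576172) (279, 95, 65, 69)
((435.5, 127.0), 35.79465103149414) (401, 93, 69, 68)
((61.85039520263672, 27.767717361450195), 19.47685432434082) (45, 10, 35, 37)
```

View pics/w8.png

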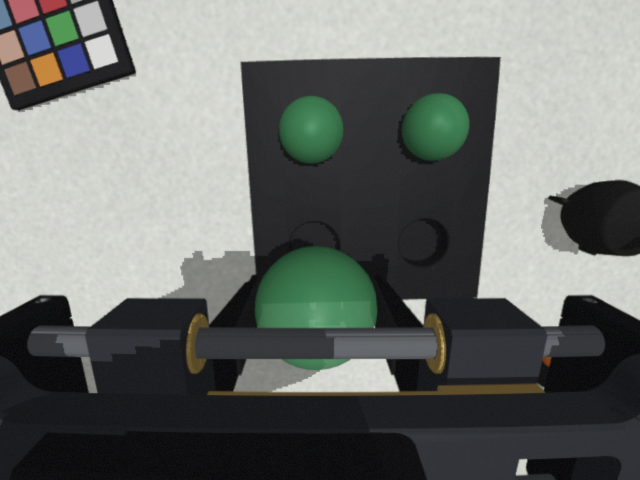

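```bash
python3 - <<'E'
from h import *
s=env.state();e=s['eef_pos'];p=optics.camera_params('wrist')
c=onz(p,316,307.5,e[2]+16);print(c-e,e)
T=p['world_from_camera'];d=np.linalg.norm(c-T[:3,3]);print(d, 340.5*30/d)
E
```

```text
[ 0.01791875 -0.91429904 16.        ] [505.41671927 239.39565708 123.33911597]
170.26899169037566 59.993307639804364
```

```bash

python3 -m handwheel '[{"travel":[2,-10,25],"roll":0},{"travel":[8,-40,55],"roll":0},{"travel":[16,-75,85],"roll":0},{"travel":[24,-115,105],"roll":0},{"travel":[33,-160,108],"roll":0},{"travel":[42,-205,108],"roll":0},{"travel":[50,-240,108],"roll":0},{"travel":[56,-270,108],"roll":0}]'
python3 -m handwheel '[{"travel":[4,-20,0],"roll":0},{"travel":[4,-22,0],"roll":0},{"travel":[4,-22,0],"roll":0},{"travel":[4,-22,0],"roll":0}]'

```

```text
t: 19.25
eef_pos: [560.6, -32.9, 228.4]
tcp_rot: [-1.698, 1.569, 3.018]
ft_force: [0.4, 0.7, -1.8]
opening: 0.622
t: 19.65
eef_pos: [564.4, -51.9, 228.9]
tcp_rot: [-1.994, 1.57, 2.724]
ft_force: [-0.2, 0.9, -0.0]
opening: 0.619
```

```bash

python3 -m handwheel '[{"travel":[1.1,-1.5,-10],"roll":0},{"travel":[1.1,-1.5,-20],"roll":0},{"travel":[1.1,-1.5,-30],"roll":0},{"travel":[1.1,-1.5,-36],"roll":0},{"travel":[1.1,-1.5,-36],"roll":0},{"travel":[1.1,-1.5,-36],"roll":0}]'
python3 - <<'E'
from h import *
for n in('scene','side'):
    im=optics.read_camera(n);cv2.imwrite(f'pics/{n}5.png',im[:,:,::-1])
a=cv2.imread('pics/scene5.png');b=cv2.imread('pics/side5.png')
g=lambda im,x,y:cv2.resize(cv2.convertScaleAbs(im[y:y+100,x:x+66],alpha=2.0,beta=-10),None,fx=6,fy=6,interpolation=cv2.INTER_CUBIC)
cv2.imwrite('pics/g5.png',np.hstack([g(a,278,160),g(b,285,140)]))
E
```

```text
t: 20.25
eef_pos: [566.0, -54.3, 193.2]
tcp_rot: [-2.232, 1.571, 2.486]
ft_force: [-0.9, -0.6, -0.4]
opening: 0.62
```

View pics/g5.png

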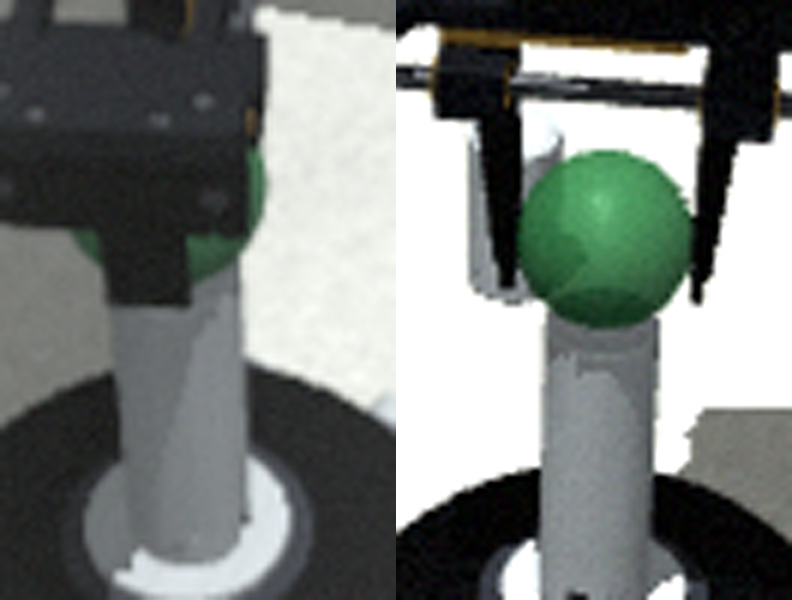

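The ball is centred over the column to about 1 mm in both views. Lowering slowly.

```bash

python3 -m handwheel '[{"travel":[0,0,-1],"roll":0},{"travel":[0,0,-2],"roll":0},{"travel":[0,0,-3],"roll":0},{"travel":[0,0,-4],"roll":0},{"travel":[0,0,-5],"roll":0},{"travel":[0,0,-5],"roll":0}]'
python3 -m handwheel '[{"travel":[0,0,-0.5],"roll":0},{"travel":[0,0,-1],"roll":0},{"travel":[0,0,-1.5],"roll":0},{"travel":[0,0,-1.5],"roll":0}]'

```

```text
t: 20.95
eef_pos: [565.9, -54.3, 188.1]
tcp_rot: [-1.761, 1.571, 2.956]
ft_force: [-1.2, 1.1, -1.1]
opening: 0.621
t: 21.35
eef_pos: [565.9, -54.4, 186.7]
tcp_rot: [-1.804, 1.571, 2.913]
ft_force: [-0.6, -0.7, -0.4]
opening: 0.618
```

```bash

python3 -m handwheel '[{"travel":[0,0,-0.3],"roll":0},{"travel":[0,0,-0.6],"roll":0},{"travel":[0,0,-1],"roll":0},{"travel":[0,0,-1],"roll":0}]'

```

```text
t: 21.75
eef_pos: [566.0, -54.3, 185.8]
tcp_rot: [1.44, 1.571, -0.126]
ft_force: [-1.2, 0.4, 0.4]
opening: 0.62
```

```bash

python3 -m handwheel '[{"travel":[0,0,-0.2],"roll":0},{"travel":[0,0,-0.5],"roll":0},{"travel":[0,0,-0.7],"roll":0},{"travel":[0,0,-0.7],"roll":0}]'

```

```text
t: 22.15
eef_pos: [566.1, -54.4, 185.4]
tcp_rot: [1.347, 1.57, -0.219]
ft_force: [-0.3, 0.3, 4.3]
opening: 0.617
```

Contact is about 5 N at TCP z 185.4 (185 expected). Releasing and rising.

```bash

python3 -m handwheel '[{"travel":[0,0,0],"roll":0},{"travel":[0,0,0],"roll":0},{"travel":[0,0,0],"roll":0},{"travel":[0,0,0],"roll":0},{"travel":[0,0,0],"roll":0},{"travel":[0,0,0],"roll":0},{"travel":[0,0,0],"roll":0},{"travel":[0,0,0],"roll":0}]' -1
python3 -m handwheel '[{"travel":[0,0,5],"roll":0},{"travel":[0,0,20],"roll":0},{"travel":[0,0,40],"roll":0},{"travel":[0,0,65],"roll":0},{"travel":[0,0,90],"roll":0},{"travel":[0,0,110],"roll":0},{"travel":[0,0,110],"roll":0}]'
python3 -m handwheel '[{"travel":[-15,30,0],"roll":0},{"travel":[-40,70,0],"roll":0},{"travel":[-60,110,0],"roll":0},{"travel":[-75,150,0],"roll":0},{"travel":[-80,190,0],"roll":0},{"travel":[-80,200,0],"roll":0},{"travel":[-80,200,0],"roll":0}]'
python3 - <<'E'
from h import *
for n in('scene','side'):
    im=optics.read_camera(n);cv2.imwrite(f'pics/{n}6.png',im[:,:,::-1])
P={n:optics.camera_params(n) for n in('scene','side')};rs=[]
for n in P:
    h=cv2.cvtColor(cv2.imread(f'pics/{n}6.png'),cv2.COLOR_BGR2HSV);m=cv2.inRange(h,(45,70,25),(85,255,255))
    for k in cv2.findContours(m,0,2)[0]:
        if cv2.contourArea(k)>150:
            el=cv2.fitEllipse(k);print(n,np.round(el[0],1),np.round(el[1],1))
            if np.hypot(*(np.array(el[0])-proj(P[n],[565.5,-54,201])))<30:rs.append(ray(P[n],*el[0]))
if len(rs)==2: print('ball',tri(*rs))
a=cv2.imread('pics/scene6.png')[100:400,150:550];b=cv2.imread('pics/side6.png')[100:400,200:600]
cv2.imwrite('pics/g6.png',np.hstack([a,b]))
E
```

```text
t: 22.95
eef_pos: [565.9, -54.4, 185.1]
tcp_rot: [1.436, 1.571, -0.129]
ft_force: [-0.3, -0.4, 0.0]
opening: 0.999
t: 23.65
eef_pos: [566.7, -54.5, 297.9]
tcp_rot: [1.358, 1.566, -0.208]
ft_force: [0.9, 0.2, -0.5]
opening: 1.001
t: 24.35
eef_pos: [485.5, 146.7, 294.4]
tcp_rot: [-1.297, 1.57, -2.861]
ft_force: [-0.3, -0.5, 0.0]
opening: 1.001
scene [506.8 276. ] [23.2 25.1]
scene [497.9 239.8] [21.3 23.2]
scene [306.9 192.6] [29.8 31.9]
side [332.1 395.1] [25.9 27.1]
side [279.8 391.1] [25.7 27. ]
side [314.2 187.8] [14.7 23.7]
ball (array([569.53609027, -47.26412296, 198.53574651]), [np.float64(6.30543180964323), np.float64(6.305431809643116)])
```

View pics/g6.png

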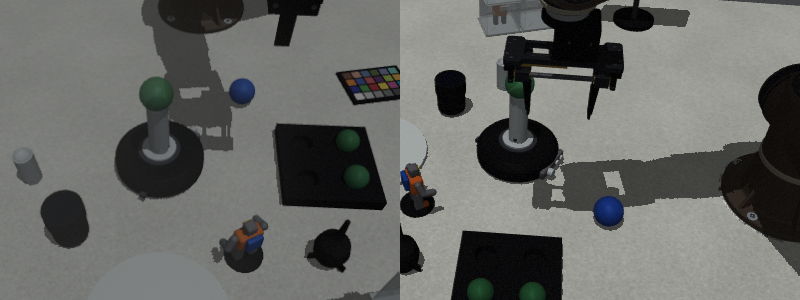

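The bauble sits on the column in the scene view. In the side view the gripper hides part of it, so that fix is off. I'll clear the arm and check again.

```bash

python3 -m handwheel '[{"travel":[-10,35,0],"roll":0},{"travel":[-20,75,0],"roll":0},{"travel":[-30,115,0],"roll":0},{"travel":[-40,155,0],"roll":0},{"travel":[-50,195,0],"roll":0},{"travel":[-50,200,0],"roll":0},{"travel":[-50,200,0],"roll":0},{"travel":[-50,200,0],"roll":0}]'
python3 - <<'E'
from h import *
P={n:optics.camera_params(n) for n in('scene','side')};rs=[]
for n in P:
    im=optics.read_camera(n)[:,:,::-1];cv2.imwrite(f'pics/{n}7.png',im)
    h=cv2.cvtColor(im,cv2.COLOR_BGR2HSV);m=cv2.inRange(h,(45,70,25),(85,255,255))
    for k in cv2.findContours(m,0,2)[0]:
        if cv2.contourArea(k)>150:
            el=cv2.fitEllipse(k);print(n,np.round(el[0],1),np.round(el[1],1))
            if np.hypot(*(np.array(el[0])-proj(P[n],[565.5,-54,201])))<30:rs.append(ray(P[n],*el[0]))
if len(rs)==2: print('ball',tri(*rs))
a=cv2.imread('pics/scene7.png')[140:290,240:390];b=cv2.imread('pics/side7.png')[130:280,240:390]
cv2.imwrite('pics/g7.png',cv2.resize(np.hstack([a,b]),None,fx=2.6,fy=2.6,interpolation=cv2.INTER_CUBIC))
E
```

```text
t: 25.25
eef_pos: [436.6, 344.2, 294.8]
tcp_rot: [-0.456, 1.57, -2.023]
ft_force: [-0.1, -0.5, -0.6]
opening: 1.001
scene [506.9 275.8] [22.9 24.4]
scene [498.1 239.7] [21.3 22.7]
scene [306.9 191.5] [27.6 30.5]
side [332.  395.1] [26.2 27.4]
side [279.9 391.1] [26.2 27. ]
side [319.3 183.3] [28.2 28.6]
ball (array([563.46804445, -50.67044309, 202.10127364]), [np.float64(0.35440865236196206), np.float64(0.354408652361955)])
```

View pics/g7.png

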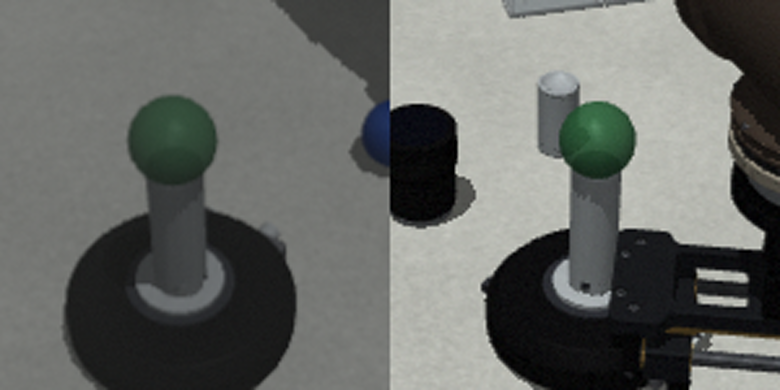

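```bash
python3 - <<'E'
from cell import job
print(job.job_done())
E
```

```text
the job is handed in; nothing more can be done
None
```

The tall column is home on the drive and the large bauble sits in its dish. I handed the job in at about 25 s on the robot's clock, with the arm clear of everything.

- **Column:** I measured the slots at about 31° and the cross pin at about 75°, and turned the column +44° to match. It slid past the pin height without catching. It touched the flange with about 10 N at tool height 140.5 mm, where 140.7 was expected. The cameras show its foot flush on the flange with the pin end in the slot.
- **Bauble:** I gripped it at the fixed 30 N, which is over your 20 N guide but under the 50 N limit. I set it down with about 5 N. In the last two-camera check its centre was 202 mm above the table, where 201 was expected, and it was at rest.
- **Disagreements:** That check put the bauble's centre about 4 mm sideways of the spindle position from the wrist camera, while the pictures show it sitting squarely in the dish. I took the difference as calibration and shading error. An earlier check was off because the gripper hid part of the bauble, so I repeated it with the arm clear. One early move call was refused because I left out a value; nothing moved.
- **Left alone:** The small baubles measured within a pixel of where they started. In the views I checked, the short column, the blue ball and the other things looked undisturbed. I did not measure those.

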